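Wake the specimen lamp and click its dial up to the green mark

TASK

Light the fossil for inspection: with a fingertip, press the lamp's orange standby button right in and let it come back up. Then push the lamp's knurled dial round clockwise with the fingertip, click by click, until its white pointer line rests in the click at the green mark. Leave everything else on the bench where it stands.

Things in the scene. Friction and masses are not known exactly. Their poses are not given: they have to be found in the camera images.
- lamp: LED light source fixed on the bench: cream box on a dark base, 180 deep x 150 wide. Origin: bench level, z up; +x from the front (dial side, towards the robot) to the rear, +y to the left. Base x -85 to 95, y -75 to 75, 30 mm high; on it a flat deck x -68 to 19, 58 mm high; rear housing x 19 to 95, 72 mm high. Two steel goosenecks on the housing: x 60 to 180, |y| 40 to 135, up to 245 mm high.
- dial (a joint): angle in rad, growing clockwise seen from above. Click stops every 0.5236 rad (30 deg): at 0 the pointer is to the lamp's left (+y), at 1.571 to the rear (+x), at 3.142 to the right. The green mark is the stop at 2.094; the dial starts 1 to 3 clicks below it. Let go between stops, it snaps to the nearer. Getting over a click takes 0.045 N m: 2 N along the rim, which 6 N of finger pressure gives.
- dial_top (a point): centre of the dial's top face, on its vertical axis, 60 mm over the bench, lamp x -60, y 0. Dark steel drum 50 mm in diameter, knurled side from 32 to 60 mm height, white pointer line on top. Sunk in a bay of the deck, top 2 mm proud; walls 5 mm off its rear and flanks, ending 8 mm forward of the axis.
- dial_front (a point): foremost point of the dial's side, lamp x -85, y 0, 46 mm over the bench; fixed to the lamp, does not turn. The front of the drum is open to a finger from the front and above. Pushing it to the lamp's left (+y) turns the dial clockwise; 13 mm along the rim is one click.
- dial_pointer (a point): outer end of the white pointer line on the dial's top, 24 mm from the axis; turns with the dial.
- green_mark (a point): middle of the green bar on the deck beside the dial, 38 mm from the dial's axis, at the stop wanted; fixed to the lamp. The other stops have dark dots.
- standby (a joint): travel of the orange standby button in m: 0 up, 0.004 fully in; springs back by itself. Starts to move at 1.2 N, fully in at 4 N.
- standby_top (a point): centre of the top of the round orange standby button, 20 mm in diameter, 65 mm above the bench when up (7 mm over the deck), at lamp x -2, y 53 mm; it goes straight down.
- ammonite: brown coiled fossil, 85 mm across, 24 mm high, lying on the cork disc under the lamp heads; origin at its underside's centre. Leave it alone.
- vial: small clear sample vial with a blue cap, 26 mm in diameter, 48 mm tall, standing on the bench beside the lamp's right; origin at its underside's centre. Leave it alone.
- loupe: black hand lens lying beside the lamp's left, lens ring 52 mm in diameter, 10 mm high, handle out to 108 mm along its +x; origin under the ring's centre. Leave it alone.
- rock: dark brown lump of rock, about 55 x 45 x 45 mm, origin at its underside's centre. Leave it alone.
- tape: roll of grey tape lying flat, 110 mm in diameter, 48 mm high. Leave it alone.
- jar: white jar with a red lid, 72 mm in diameter, 100 mm high. Leave it alone.
- brush: dusting brush, 170 mm long, lying on the bench. Leave it alone.

How it is judged:
On the way, in this order (a step that is already met when the one before it is completed fails the run):
1. the standby button is pressed right in (value of joint standby above 0.0032 m), for 0.1 s.
2. the dial rests in the click at the green mark, the button up again (value of joint dial between 1.974 and 2.214 rad and velocity of joint dial between -0.1 and 0.1 rad/s and value of joint standby below 0.001 m), for 0.2 s.
At the end, for the whole second after the job is handed in: the dial is at rest in the click at the green mark (2.094 rad, within 0.12 rad), the standby button has come back up (less than 1 mm in) after being pressed at least 3.2 of its 4 mm, and nothing else has been moved by 20 mm (all of step 2); the robot touches nothing.
It fails at once if a thing that was to be left alone was moved by more than 20 mm or lifted (distance of any of ammonite, vial, loupe, rock, tape, jar, brush from where it was at the start of the episode above 0.02 m).
It fails at once if the vial was knocked over (angle between vial's own z axis and vertical above 0.5 rad).
It fails at once if the lamp was pushed with the arm or the gripper's body instead of the fingers (contact force between the arm and lamp above 5 N).
It also fails if it takes over 67 s, if anything falls off the work surface, if the arm or the gripper's body presses on something with over 40 N, if the wrist force passes 120 N, or if a joint passes its speed limit or range.

ROBOT

A 6-joint arm with a two-finger parallel gripper is mounted at the origin on the work surface. World frame = base frame: x ahead of the robot, y to its left, z up, the work surface at z = 0. Lengths are in m, angles in rad, forces in N, time in s.
With the tool pointing down it reaches from about 0.225 to 0.875 m from the base axis. Payload 3.4 kg.
Tool frame: the origin (TCP) lies between the finger pads; the fingertips stand 8 mm ahead of it and the grasp point (between the pads) lies 11 mm behind it; z points along the fingers, y is the line along which they close (so a half turn about z gives the same grasp; the last joint's range is limited). The gripper opens to 85 mm and grips with 20 to 120 N. Pads are 22 mm wide; open, the fingers measure 114 mm over their backs; the gripper's body (76 mm by 85 mm) begins 54 mm behind the grasp point. The pads swing forward as they close: fully open they stand 13 mm farther back than shut.
Start: joints at [-1.292, 0.276, 1.505, -0, 1.361, -0.121], TCP at [0.224, -0.53, 0.239] pointing down, gripper open.
Joint ranges: [-2.89, 2.89], [-0.75, 2.08], [0.22, 2.7], [-1.18, 4.32], [0.11, 2.71], [-2.7, 2.7]. Speed limits (rad/s): [2.57, 2.57, 3.14, 3.14, 3.14, 3.14].

INTERFACE

Orientations are given as a unit quaternion [w, x, y, z].
In Python, from rig import manip, optics, finder gives the robot as it stands.
- The arm moves only by the tool servo_tool, never from a script. Its argument "increments" is a list of rows, each a list of 7 numbers: the shift along the tool's x, y, z in cm, then the turn, a rotation vector about the tool's x, y, z in degrees, then the closure, from -1 (fully open) to 1 (shut). In form: [[x, y, z, rx, ry, rz, gripper], ...]. A call has exactly 5 rows; each row shifts and turns the commanded pose from where the row before left it, along the tool's axes as they then stand; what a row does not reach is not made up. A row lasts 1/10 s, in which the tool goes at most 50 mm and 8.59 degrees, less where a joint would pass 70% of its speed; a pose out of reach is approached as far as the arm can. A call is refused whole if a number of a shift passes 5 or a number of a turn 8.59, either way. A call with a gripper value outside its range is refused whole. The fingers move at their own pace and stop on an object; "squeeze" is the grip in N (left out, the last holds). Time passes only in rows, so rows that do not move let the fingers close, or fill a call up. It gives the time, the measured TCP pose, the force, the opening and the grip force at its end, in the units of the state.
- manip.get_state(): the state, without advancing time (a new reading comes with each control period).
- optics.get_image(name): name is "side" or "top" or "wrist"; returns the picture (420x560x3 uint8, red, green, blue); there is no depth.
- optics.get_calibration(name): a dict with "fov_y" (degrees; the focal length in pixels is half the picture's height over the tangent of half this angle, whatever the lens; pixels are square), "cx", "cy" (the principal point, pixels), "world_to_cam" (4x4, takes a point from world to camera coordinates). Camera axes: x right, y down, z forward; pixel columns grow to the right and rows downward; lengths in m; the calibration is good to about 2 mm. The wrist camera is an equidistant fisheye: a pixel r from the principal point sees the ray r / f radians off the axis. A picture is of the moment at which its call begins: read the wrist's pose just before it. get_calibration takes no time and is no camera call; for the wrist camera it gives the pose at the moment of the call.
- manip.sign_off(): hands the job in; it is judged then, once.
Trained networks look in the newest picture that a camera, given by its name, has taken for a name from the list of things; names that differ only in an ending like _2 or _b are one class to them, and where a whole thing is asked for, a point or a joint stands for the part that bears it (a point fixed in the world has none). Each returns a list of dicts, best first, with "p" (0 to 1); they miss things now and then, are a little off and sometimes report something else, mostly with a low value. They report only what shows in the picture. A call takes as long as a camera call.
- finder.silhouettes(label, camera): "region" (420x560 bool, what is visible of it) and "box" ([centre column, centre row, width, height] in pixels, round what is visible of it).
- finder.tip_of(label, camera): "at" ([column, row] in pixels: a listed point, or the origin of a listed thing).
The state is a dict: "clock": time; "qpos": joint angles; "qd": joint speeds; "effort": joint torques, N m; "position": TCP position; "ee_rot": TCP orientation; "contact_force": force on the tool from outside, world axes, zero at the start; "moment": the same for the moment, N m; "width": finger opening in m; "gripper_force": force on a finger pad.
Only numpy, scipy, OpenCV 4.12 (cv2) and the standard library are available. Lean on these libraries where they do the work, as an engineer would, in place of code of your own. Each camera call takes 0.05 s, during which the arm holds its last target. There are 200 camera calls.

## Working session

There is one attempt and no reset: what is moved stays moved. The work goes in short steps, Python scripts to look and compute and a tool call to move; the robot and the scene stay as the last step left them, time stands still between calls to the robot, and variables do not carry over. Pictures are saved under pics/ and viewed, at most 10 in all, crops included, and the job is handed in when it is done.

Besides the shell and the picture viewer there is one more tool, called after ">>>" as name(argument=value, ...), one argument or row to a line, values as JSON. servo_tool: Moves the arm, as the interface text tells. Its arguments: {"type":"object","properties":{"increments":{"type":"array","items":{"type":"array","items":{"type":"number"}}},"squeeze":{"type":"number"}},"required":["increments"]}

```bash
mkdir -p pics; ls; cat > h.py <<'E'
import numpy as np, cv2
from rig import manip, optics, finder
def ray(cam,uv):
    c=optics.get_calibration(cam); f=210/np.tan(np.radians(c["fov_y"])/2)
    d=np.array([(uv[0]-c["cx"])/f,(uv[1]-c["cy"])/f])
    if cam=="wrist":
        r=np.hypot(*d); v=np.array([*(d/max(r,1e-9)*np.sin(r)),np.cos(r)])
    else: v=np.array([*d,1.])
    T=np.array(c["world_to_cam"]); R=T[:3,:3]
    return -R.T@T[:3,3], R.T@v
def onz(cam,uv,z):
    o,v=ray(cam,uv); return o+v*(z-o[2])/v[2]
def shot(cam,name):
    im=optics.get_image(cam); cv2.imwrite(f"pics/{name}.png",im[:,:,::-1]); return im
E
python3 - <<'E'
from h import *
s=manip.get_state(); print(s["clock"],s["position"],s["ee_rot"],s["contact_force"],s["width"])
Z=dict(dial_top=.06,dial_front=.046,dial_pointer=.06,green_mark=.058,standby_top=.065,lamp=0)
a=[]
for cam in("top","side"):
    a.append(shot(cam,cam+"0"))
    for n,z in Z.items():
        for t in finder.tip_of(n,cam)[:2]: print(cam,n,np.round(t["at"],1),round(t["p"],2),np.round(onz(cam,t["at"],z),4))
cv2.imwrite("pics/both.png",cv2.resize(np.vstack(a)[:,:,::-1],None,fx=.71,fy=.71))
E
```

```text
pics
0.0 [ 0.22367464 -0.52916715  0.23844335] [-8.96184901e-04  9.80082459e-01  1.98588937e-01 -7.27514050e-05] [ 0.32886793 -0.23528136 -0.45329538] 0.08561261243132604
top dial_top [309.9 223.7] 0.74 [ 0.5238 -0.087   0.06  ]
top dial_top [143.7 203. ] 0.51 [0.586  0.4376 0.06  ]
top dial_front [312.9 229.7] 0.61 [ 0.5066 -0.0974  0.046 ]
top dial_pointer [308.2 210.7] 0.65 [ 0.565  -0.0818  0.06  ]
top dial_pointer [312.3 156.2] 0.6 [ 0.7425 -0.0954  0.06  ]
top green_mark [315.3 210.8] 0.67 [ 0.5652 -0.1043  0.058 ]
top standby_top [295.9 200.9] 0.58 [ 0.5952 -0.0429  0.065 ]
top lamp [312.8 204.7] 0.87 [ 0.5948 -0.1008  0.    ]
top lamp [172.5 257.7] 0.6 [0.4173 0.3547 0.    ]
side dial_top [265.6 241.2] 0.59 [ 0.548  -0.0881  0.06  ]
side dial_front [250.8 246.3] 0.94 [ 0.511  -0.0854  0.046 ]
side dial_pointer [270.8 241.1] 0.84 [ 0.5608 -0.0893  0.06  ]
side green_mark [274.8 247.7] 0.71 [ 0.5679 -0.1155  0.058 ]
side green_mark [275.  374.4] 0.58 [ 0.5304 -0.4721  0.058 ]
side standby_top [281.9 229.7] 0.36 [ 0.5932 -0.0494  0.065 ]
side lamp [288.1 258. ] 0.61 [ 0.6046 -0.0843  0.    ]
```

View pics/top0.png

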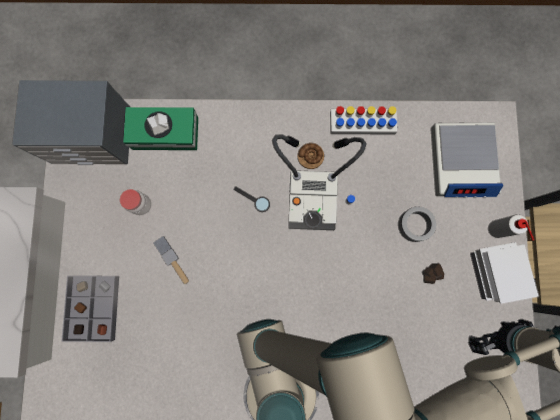

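The lamp is upright in the top view, with the box at (313,203), the dial near (313,216) and the button near (296,201). Its front faces the robot and its yaw is close to zero. Next I square the tool, close the fingers and move in for a wrist view.

>>> servo_tool(
  increments=[
    [0,0,0,0,0,7.6,1],
    [0,0,0,0,0,7.6,1],
    [0,0,0,0,0,7.6,1],
    [0,-2,-0.5,0,0,0,1],
    [0.5,-3,-0.5,0,0,0,1],
  ],
  squeeze=40,
)

```text
clock: 1.2
position: [0.2283, -0.4804, 0.2489]
ee_rot: [0.0, 1.0, 0.0, -0.0]
contact_force: [0.0, 0.0, -0.3]
width: 0.0122
gripper_force: 0.0
```

>>> servo_tool(
  increments=[
    [1,-4,0,0,0,0,1],
    [1,-4,0,0,0,0,1],
    [1,-4,0,0,0,0,1],
    [1,-4,0,0,0,0,1],
    [1,-4,0,0,0,0,1],
  ],
)

```text
clock: 1.7
position: [0.2785, -0.278, 0.2494]
ee_rot: [0.0, 1.0, 0.001, 0.0]
contact_force: [0.7, -0.7, -0.1]
width: -0.0001
gripper_force: 0.0
```

>>> servo_tool(
  increments=[
    [2.5,-4,0,0,0,0,1],
    [2.5,-4,0,0,0,0,1],
    [2.5,-4,0,0,0,0,1],
    [2.5,-4,0,0,0,0,1],
    [2.5,-3,0,0,0,0,1],
  ],
)

```text
clock: 2.2
position: [0.4034, -0.0869, 0.2497]
ee_rot: [0.0, 1.0, 0.002, 0.0]
contact_force: [0.1, -0.4, -0.3]
width: -0.0002
gripper_force: 0.0
```

```bash
cat > look.py <<'E'
from h import *
import sys
from scipy.spatial.transform import Rotation as Ro
s=manip.get_state(); q=np.array(s["ee_rot"]); print(s["clock"],np.round(s["position"],4),np.round(Ro.from_quat(q[[1,2,3,0]]).as_matrix(),3).tolist(),np.round(s["contact_force"],1),round(s["width"],4))
Z=dict(dial_top=.06,dial_front=.046,dial_pointer=.06,green_mark=.058,standby_top=.065,lamp=0)
for cam in sys.argv[2:]:
    shot(cam,sys.argv[1]+cam)
    for n,z in Z.items():
        for t in finder.tip_of(n,cam)[:1]: print(cam,n,np.round(t["at"],1),round(t["p"],2),np.round(onz(cam,t["at"],z),4))
E
python3 look.py a wrist
```

```text
2.2 [ 0.4034 -0.0869  0.2497] [[1.0, 0.003, 0.001], [0.003, -1.0, -0.0], [0.001, 0.0, -1.0]] [ 0.1 -0.4 -0.3] -0.0002
wrist dial_top [287.1  51.4] 0.78 [ 0.5419 -0.0921  0.06  ]
wrist dial_front [287.4  81.6] 0.89 [ 0.5105 -0.0953  0.046 ]
wrist dial_pointer [276.5  31.7] 0.56 [ 0.5592 -0.0856  0.06  ]
wrist green_mark [304.   25.6] 0.85 [ 0.5662 -0.1136  0.058 ]
wrist lamp [287.3  15.4] 0.87 [ 0.594  -0.0997  0.    ]
```

View pics/awrist.png

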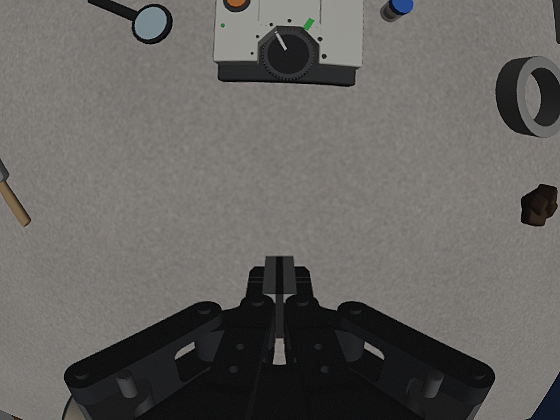

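The lamp's front edge runs from about (218,82) to (354,86). The dial is at (287,51), with its pointer up-left and the green mark up-right at (308,24), which makes it about 2 clicks short. I move closer and fit the lamp pose.

>>> servo_tool(
  increments=[
    [1,0,0,0,0,0,1],
    [1,0,0,0,0,0,1],
    [1,0,0,0,0,0,1],
    [1,0,0,0,0,0,1],
    [0,0,0,0,0,0,1],
  ],
)

```text
clock: 3.05
position: [0.4447, -0.0897, 0.2491]
ee_rot: [0.0, 1.0, 0.001, 0.0]
contact_force: [0.5, -0.5, -0.2]
width: 0.0
gripper_force: 0.0
```

```bash
cat > fit.py <<'E'
from h import *
from scipy.optimize import least_squares
L=dict(dial_top=(-.06,0,.06),dial_front=(-.085,0,.046),green_mark=(-.06+.038*np.cos(np.pi/6),-.038*.5,.058),standby_top=(-.002,.053,.065),lamp=(0,0,0))
obs=[]
for cam in("wrist","side","top"):
    shot(cam,"fit"+cam)
    for n in L:
        for t in finder.tip_of(n,cam)[:1]:
            if t["p"]>.4:
                o,v=ray(cam,t["at"]); obs.append((cam,n,o,v/np.linalg.norm(v)))
    t=finder.tip_of("dial_pointer",cam)
    if t: print(cam,"pointer",np.round(t[0]["at"],1),onz(cam,t[0]["at"],.06))
def W(p,n):
    x,y,z=L[n]; c,s=np.cos(p[2]),np.sin(p[2]); return np.array([p[0]+c*x-s*y,p[1]+s*x+c*y,z])
def res(p):
    r=[]
    for cam,n,o,v in obs:
        d=W(p,n)-o; w={"wrist":1,"side":.5,"top":.4}[cam]
        r+=list(w*(d-v*(d@v))*1000)
    return r
f=least_squares(res,[.595,-.1,0],loss="soft_l1",f_scale=3)
p=f.x; print("pose",p, "yaw deg",np.degrees(p[2]))
r=np.array(f.fun).reshape(-1,3)
for (cam,n,_,_),e in zip(obs,r): print(cam,n,np.round(e,1))
for n in L: print(n,np.round(W(p,n),4))
E
python3 fit.py; python3 -c "
import cv2;i=cv2.imread('pics/fitwrist.png');cv2.imwrite('pics/c1.png',cv2.resize(i[0:210,150:430],None,fx=2.5,fy=2.5))"
```

```text
wrist pointer [275.1  72.1] [ 0.55737166 -0.08496276  0.06      ]
side pointer [266.8 238.7] [ 0.55190844 -0.07763163  0.06      ]
pose [ 0.59440335 -0.09712403 -0.04250693] yaw deg -2.435467675146876
wrist dial_top [-3.7  0.  -0.2]
wrist dial_front [ 3.9  4.1 -0.3]
wrist green_mark [ 0.1 -4.4  0.3]
wrist standby_top [-0.2  0.3 -0. ]
wrist lamp [ 1.6 -0.1  0.3]
side dial_top [-2.4 -1.3 -2. ]
side dial_front [-3.9 -1.1 -1.8]
side green_mark [ 0.4 -0.1 -0.1]
side standby_top [0.7 0.5 0.9]
side lamp [-4.4 -0.8 -1.9]
top green_mark [ 3.4 -0.7  0.6]
top standby_top [-1.8  0.8 -0.4]
top lamp [8.2 6.2 0.8]
dial_top [ 0.5345 -0.0946  0.06  ]
dial_front [ 0.5095 -0.0935  0.046 ]
green_mark [ 0.5665 -0.115   0.058 ]
standby_top [ 0.5947 -0.0441  0.065 ]
lamp [ 0.5944 -0.0971  0.    ]
```

View pics/c1.png

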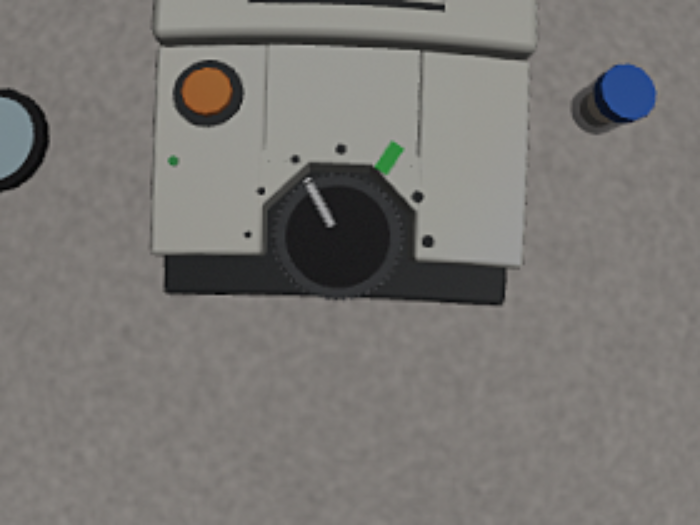

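The crop shows the button at (207,91), the dial centre at about (338,236), and the pointer on the second stop before the green bar at (390,158). I check these against the fit.

```bash
python3 - <<'E'
from h import *
for n,u,v,z in[("btn",207,91,.065),("dial",338,236,.06),("baseL",166,293,.0),("baseR",504,304,0),("baseLt",166,293,.03),("baseRt",504,304,.03),("deckL",152,252,.058),("deckR",521,267,.058),("green",390,158,.058),("frontrim",338,298,.06),("frontrim46",338,298,.046)]:
    print(n,np.round(onz("wrist",(150+u/2.5,v/2.5),z),4))
E
```

```text
btn [ 0.5943 -0.0442  0.065 ]
dial [ 0.5354 -0.095   0.06  ]
baseL [ 0.5126 -0.0152  0.    ]
baseR [ 0.5081 -0.175   0.    ]
baseLt [ 0.5131 -0.0209  0.03  ]
baseRt [ 0.509  -0.1682  0.03  ]
deckL [ 0.5305 -0.0209  0.058 ]
deckR [ 0.5253 -0.1686  0.058 ]
green [ 0.5674 -0.1153  0.058 ]
frontrim [ 0.5107 -0.0951  0.06  ]
frontrim46 [ 0.5103 -0.0953  0.046 ]
```

Fit and picture agree to about 1 mm: button at (0.594,-0.044), dial axis at (0.535,-0.095), yaw about -2°. I tilt the tool back away from the goosenecks and approach the button.

>>> servo_tool(
  increments=[
    [0,-1.5,0,0,8.5,0,1],
    [0,-1.5,0,0,8.5,0,1],
    [0,-1.55,0,0,0,0,1],
    [0,0,0,0,0,0,1],
    [0,0,0,0,0,0,1],
  ],
)

```text
clock: 4.6
position: [0.4436, -0.0441, 0.25]
ee_rot: [0.0, 0.989, 0.002, 0.149]
contact_force: [0.7, -0.2, 0.5]
width: -0.0002
gripper_force: 0.0
```

>>> servo_tool(
  increments=[
    [2.1,0,3.3,0,0,0,1],
    [2.1,0,3.3,0,0,0,1],
    [2.1,0,3.3,0,0,0,1],
    [2.1,0,3.3,0,0,0,1],
    [0,0,0,0,0,0,1],
  ],
)

```text
clock: 5.1
position: [0.5648, -0.0445, 0.1438]
ee_rot: [-0.0, 0.989, 0.001, 0.146]
contact_force: [0.5, -0.8, 0.3]
width: -0.0005
gripper_force: 0.0
```

```bash
python3 look.py b wrist side
```

```text
5.1 [ 0.5648 -0.0445  0.1438] [[0.958, 0.002, 0.288], [0.002, -1.0, 0.001], [0.288, -0.001, -0.958]] [ 0.5 -0.8  0.3] -0.0005
wrist dial_top [345.9 283.8] 0.82 [ 0.5382 -0.0946  0.06  ]
wrist dial_front [342.8 317.7] 0.67 [ 0.5052 -0.0964  0.046 ]
wrist dial_pointer [332.5 260.9] 0.96 [ 0.5554 -0.0841  0.06  ]
wrist green_mark [371.9 245.4] 0.92 [ 0.5664 -0.1153  0.058 ]
wrist standby_top [280.6 209.7] 0.88 [ 0.5937 -0.0449  0.065 ]
wrist lamp [338.5 206.2] 0.6 [ 0.5965 -0.0993  0.    ]
side dial_top [260.9 245. ] 0.64 [ 0.5353 -0.1028  0.06  ]
side dial_front [251.9 246.8] 0.81 [ 0.5136 -0.0879  0.046 ]
side dial_pointer [268.9 240.3] 0.8 [ 0.5564 -0.0853  0.06  ]
side green_mark [276.3 248. ] 0.82 [ 0.5714 -0.1172  0.058 ]
side standby_top [282.1 229.2] 0.5 [ 0.594  -0.0472  0.065 ]
side lamp [287.6 257.4] 0.61 [ 0.6037 -0.0817  0.    ]
```

View pics/bwrist.png

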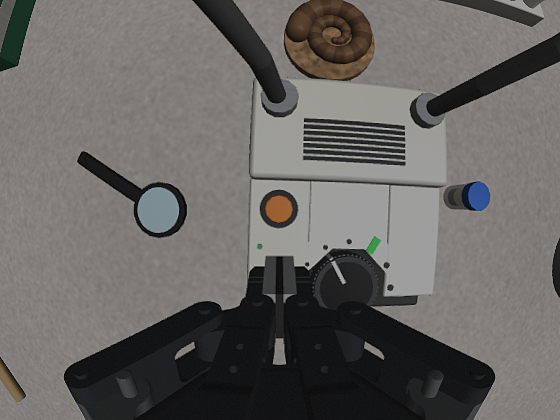

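The button is at (280,209), straight ahead of the fingertip at (280,258), and the goosenecks are clear. I descend.

>>> servo_tool(
  increments=[
    [0.25,0,1.42,0,0,0,1],
    [0.25,0,1.42,0,0,0,1],
    [0.25,0,1.42,0,0,0,1],
    [0.25,0,1.42,0,0,0,1],
    [0.23,0,1.42,0,0,0,1],
  ],
)

```text
clock: 6.3
position: [0.5947, -0.0434, 0.0815]
ee_rot: [-0.0, 0.989, 0.001, 0.147]
contact_force: [-0.0, -0.0, -0.4]
width: -0.0002
gripper_force: 0.0
```

>>> servo_tool(
  increments=[
    [0,0,0,0,0,0,1],
    [-0.06,0,0.19,0,0,0,1],
    [-0.06,0,0.19,0,0,0,1],
    [0,0,0,0,0,0,1],
    [0,0,0,0,0,0,1],
  ],
)

```text
clock: 6.8
position: [0.5944, -0.0436, 0.0799]
ee_rot: [0.0, 0.989, 0.001, 0.148]
contact_force: [0.0, -0.2, 0.5]
width: 0.0
gripper_force: 0.0
```

>>> servo_tool(
  increments=[
    [-0.06,0,0.19,0,0,0,1],
    [-0.06,0,0.19,0,0,0,1],
    [0,0,0,0,0,0,1],
    [0,0,0,0,0,0,1],
    [0,0,0,0,0,0,1],
  ],
)

```text
clock: 7.3
position: [0.5943, -0.0435, 0.0754]
ee_rot: [-0.0, 0.989, 0.001, 0.148]
contact_force: [-0.5, 0.5, -1.1]
width: -0.0
gripper_force: 0.0
```

>>> servo_tool(
  increments=[
    [-0.06,0,0.19,0,0,0,1],
    [-0.06,0,0.19,0,0,0,1],
    [0,0,0,0,0,0,1],
    [0,0,0,0,0,0,1],
    [0,0,0,0,0,0,1],
  ],
)

```text
clock: 7.8
position: [0.5945, -0.0436, 0.0717]
ee_rot: [-0.0, 0.989, 0.001, 0.148]
contact_force: [-0.8, 0.3, 2.6]
width: 0.0
gripper_force: 1.6
```

>>> servo_tool(
  increments=[
    [-0.06,0,0.19,0,0,0,1],
    [-0.03,0,0.1,0,0,0,1],
    [0,0,0,0,0,0,1],
    [0,0,0,0,0,0,1],
    [0,0,0,0,0,0,1],
  ],
)

```text
clock: 8.3
position: [0.5947, -0.0436, 0.0702]
ee_rot: [0.0, 0.989, 0.001, 0.149]
contact_force: [-6.0, -0.3, 16.0]
width: 0.0
gripper_force: 7.8
```

16 N here is well above the 4 N full-travel force. I check in a picture that the button really is what is bottomed.

```bash
python3 - <<'E'
from h import *
im=shot("wrist","press")
print(manip.get_state()["contact_force"])
cv2.imwrite("pics/c2.png",cv2.resize(im[150:310,200:400,::-1],None,fx=3.5,fy=3.5,interpolation=cv2.INTER_CUBIC))
E
```

```text
[-5.30722531  0.55771616 16.04167336]
```

View pics/c2.png

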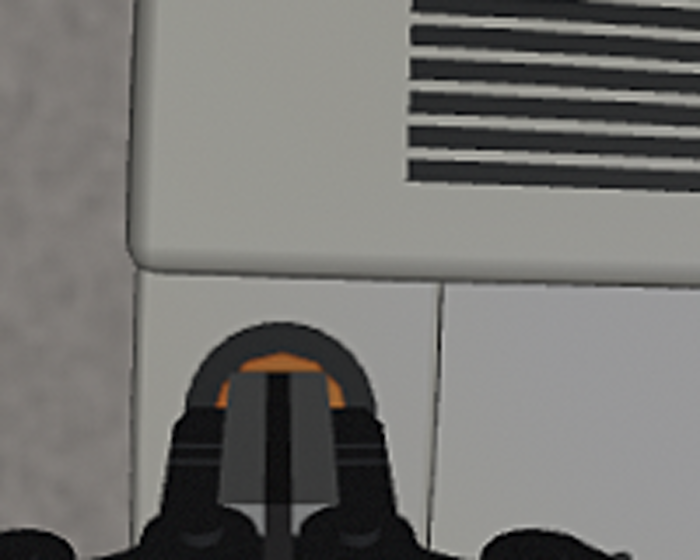

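```bash
python3 - <<'E'
from h import *
for n,u,v,z in[("front edge",280,372,.0657),("front edge",280,372,.062),("btn rear",283,353,.061),("btn rear",283,353,.065),("collar rear",283,322,.058),("edgeL",230,372,.0657),("edgeR",327,372,.0657)]:
    print(n,z,np.round(onz("wrist",(200+u/3.5,150+v/3.5),z),4))
print(optics.get_calibration("wrist")["world_to_cam"])
E
```

```text
front edge 0.0657 [ 0.6047 -0.0439  0.0657]
front edge 0.062 [ 0.6041 -0.044   0.062 ]
btn rear 0.061 [ 0.6067 -0.0444  0.061 ]
btn rear 0.065 [ 0.6072 -0.0444  0.065 ]
collar rear 0.058 [ 0.6108 -0.0444  0.058 ]
edgeL 0.0657 [ 0.6046 -0.037   0.0657]
edgeR 0.0657 [ 0.6047 -0.0504  0.0657]
[[ 2.25545083e-03 -9.99997456e-01  1.73649919e-05 -4.48369023e-02]
 [-9.99957521e-01 -2.25520557e-03  8.93696687e-03  6.26151543e-01]
 [-8.93690497e-03 -3.75211436e-05 -9.99960064e-01  2.27204022e-01]
 [ 0.00000000e+00  0.00000000e+00  0.00000000e+00  1.00000000e+00]]
```

The tip's rear corner sits at about x=0.584, which may be resting on the collar and not on the orange cap. I lift, shift 6 mm rearward and press again on the cap.

>>> servo_tool(
  increments=[
    [0.2,0,-0.65,0,0,0,1],
    [0.2,0,-0.65,0,0,0,1],
    [0.3,0,0.09,0,0,0,1],
    [0.3,0,0.09,0,0,0,1],
    [0,0,0,0,0,0,1],
  ],
)

```text
clock: 8.85
position: [0.6008, -0.0435, 0.0815]
ee_rot: [-0.0, 0.989, 0.001, 0.148]
contact_force: [0.7, -0.4, -0.3]
width: 0.0002
gripper_force: 0.0
```

>>> servo_tool(
  increments=[
    [-0.1,0,0.35,0,0,0,1],
    [-0.1,0,0.35,0,0,0,1],
    [0,0,0,0,0,0,1],
    [0,0,0,0,0,0,1],
    [0,0,0,0,0,0,1],
  ],
)

```text
clock: 9.35
position: [0.6004, -0.0434, 0.0746]
ee_rot: [-0.0, 0.989, 0.001, 0.148]
contact_force: [-0.6, 0.6, 1.4]
width: 0.0001
gripper_force: 0.6
```

>>> servo_tool(
  increments=[
    [-0.06,0,0.19,0,0,0,1],
    [0,0,0,0,0,0,1],
    [0,0,0,0,0,0,1],
    [0,0,0,0,0,0,1],
    [0,0,0,0,0,0,1],
  ],
)

```text
clock: 9.85
position: [0.6006, -0.0435, 0.0728]
ee_rot: [-0.0, 0.989, 0.001, 0.148]
contact_force: [-1.3, 1.3, 1.9]
width: 0.0003
gripper_force: 1.2
```

>>> servo_tool(
  increments=[
    [-0.03,0,0.1,0,0,0,1],
    [-0.02,0,0.05,0,0,0,1],
    [0,0,0,0,0,0,1],
    [0,0,0,0,0,0,1],
    [0,0,0,0,0,0,1],
  ],
)

```text
clock: 10.35
position: [0.6006, -0.0435, 0.0711]
ee_rot: [-0.0, 0.989, 0.001, 0.148]
contact_force: [-0.7, -0.1, 3.1]
width: -0.0002
gripper_force: 1.8
```

>>> servo_tool(
  increments=[
    [-0.03,0,0.1,0,0,0,1],
    [-0.02,0,0.05,0,0,0,1],
    [0,0,0,0,0,0,1],
    [0,0,0,0,0,0,1],
    [0,0,0,0,0,0,1],
  ],
)

```text
clock: 10.85
position: [0.6007, -0.0435, 0.0706]
ee_rot: [-0.0, 0.989, 0.001, 0.148]
contact_force: [-5.0, 0.3, 11.0]
width: -0.0
gripper_force: 5.3
```

Over 4 mm of travel the force rose along the button's spring curve from 1.4 to 3.1 N, then jumped to 11 N. The button is right in. I rise and go to the front of the dial.

>>> servo_tool(
  increments=[
    [0.3,0,-1,0,0,0,1],
    [0.6,0,-2,0,0,0,1],
    [0.6,0,-2,0,0,0,1],
    [-1.5,0.7,-0.5,0,0,0,1],
    [-3,1.4,-0.9,0,0,0,1],
  ],
)

```text
clock: 11.35
position: [0.5557, -0.065, 0.1235]
ee_rot: [0.001, 0.989, 0.002, 0.15]
contact_force: [-0.3, -1.3, -0.1]
width: -0.0
gripper_force: 0.0
```

>>> servo_tool(
  increments=[
    [-3,1.4,-0.9,0,0,0,1],
    [-3,1.4,-0.9,0,0,0,1],
    [-1.5,0.7,-0.4,0,-8.5,0,1],
    [0,0,0,0,-8.5,0,1],
    [0,0,0,0,0,0,1],
  ],
)

```text
clock: 11.85
position: [0.4797, -0.1013, 0.1216]
ee_rot: [0.001, 1.0, 0.001, 0.002]
contact_force: [0.9, -0.2, -0.1]
width: 0.0003
gripper_force: 0.0
```

```bash
python3 look.py d wrist
```

```text
11.85 [ 0.4797 -0.1013  0.1216] [[1.0, 0.003, 0.004], [0.003, -1.0, -0.002], [0.004, 0.002, -1.0]] [ 0.9 -0.2 -0.1] 0.0003
wrist dial_top [269.4 136.6] 0.56 [ 0.5365 -0.0934  0.06  ]
wrist dial_front [268.4 180.6] 0.91 [ 0.5051 -0.0919  0.046 ]
wrist dial_pointer [250.4 104.8] 0.85 [ 0.5538 -0.0818  0.06  ]
wrist green_mark [299.   88.1] 0.89 [ 0.5638 -0.1106  0.058 ]
wrist standby_top [183.5  45.7] 0.9 [ 0.5913 -0.0426  0.065 ]
wrist lamp [273.1  58.7] 0.89 [ 0.5914 -0.0943  0.    ]
```

>>> servo_tool(
  increments=[
    [0,0,2.5,0,0,0,1],
    [0,0,2.5,0,0,0,1],
    [0,0,2.5,0,0,0,1],
    [0,0,0,0,0,0,1],
    [0,0,0,0,0,0,1],
  ],
)

```text
clock: 12.7
position: [0.4747, -0.0996, 0.0463]
ee_rot: [-0.0, 1.0, 0.001, -0.0]
contact_force: [0.2, 0.3, 0.9]
width: -0.0001
gripper_force: 0.0
```

>>> servo_tool(
  increments=[
    [0.6,0,0,0,0,0,1],
    [0.6,0,0,0,0,0,1],
    [0.2,0,0,0,0,0,1],
    [0,0,0,0,0,0,1],
    [0,0,0,0,0,0,1],
  ],
)

```text
clock: 13.2
position: [0.4892, -0.0996, 0.0463]
ee_rot: [0.0, 1.0, 0.001, 0.0]
contact_force: [-0.5, -0.0, -0.2]
width: 0.0001
gripper_force: 0.0
```

>>> servo_tool(
  increments=[
    [0.2,0,0,0,0,0,1],
    [0.1,0,0,0,0,0,1],
    [0,0,0,0,0,0,1],
    [0,0,0,0,0,0,1],
    [0,0,0,0,0,0,1],
  ],
)

```text
clock: 13.7
position: [0.492, -0.0997, 0.046]
ee_rot: [0.0, 1.0, 0.001, -0.0]
contact_force: [-0.1, -0.4, -0.0]
width: 0.0
gripper_force: 0.0
```

>>> servo_tool(
  increments=[
    [0.2,0,0,0,0,0,1],
    [0.2,0,0,0,0,0,1],
    [0,0,0,0,0,0,1],
    [0,0,0,0,0,0,1],
    [0,0,0,0,0,0,1],
  ],
)

```text
clock: 14.2
position: [0.496, -0.0997, 0.046]
ee_rot: [0.0, 1.0, 0.001, -0.0]
contact_force: [-0.4, 0.4, 0.8]
width: 0.0002
gripper_force: 0.0
```

>>> servo_tool(
  increments=[
    [0.1,0,0,0,0,0,1],
    [0.1,0,0,0,0,0,1],
    [0,0,0,0,0,0,1],
    [0,0,0,0,0,0,1],
    [0,0,0,0,0,0,1],
  ],
)

```text
clock: 14.7
position: [0.4981, -0.0997, 0.0461]
ee_rot: [0.0, 1.0, 0.001, -0.0]
contact_force: [0.6, 0.8, 0.7]
width: 0.0001
gripper_force: 0.0
```

>>> servo_tool(
  increments=[
    [0.1,0,0,0,0,0,1],
    [0.1,0,0,0,0,0,1],
    [0,0,0,0,0,0,1],
    [0,0,0,0,0,0,1],
    [0,0,0,0,0,0,1],
  ],
)

```text
clock: 15.2
position: [0.5, -0.0996, 0.046]
ee_rot: [0.0, 1.0, 0.001, -0.0]
contact_force: [0.4, 0.4, -0.5]
width: -0.0001
gripper_force: 0.0
```

>>> servo_tool(
  increments=[
    [0.1,0,0,0,0,0,1],
    [0,0,0,0,0,0,1],
    [0,0,0,0,0,0,1],
    [0,0,0,0,0,0,1],
    [0,0,0,0,0,0,1],
  ],
)

```text
clock: 15.7
position: [0.5011, -0.0997, 0.0461]
ee_rot: [0.0, 1.0, 0.001, -0.0]
contact_force: [0.1, -0.3, -0.1]
width: -0.0001
gripper_force: 0.0
```

>>> servo_tool(
  increments=[
    [0.1,0,0,0,0,0,1],
    [0,0,0,0,0,0,1],
    [0,0,0,0,0,0,1],
    [0,0,0,0,0,0,1],
    [0,0,0,0,0,0,1],
  ],
)

```text
clock: 16.2
position: [0.5021, -0.0997, 0.0461]
ee_rot: [0.0, 1.0, 0.001, -0.0]
contact_force: [-0.4, -0.2, -0.5]
width: 0.0002
gripper_force: 0.0
```

>>> servo_tool(
  increments=[
    [0.1,0,0,0,0,0,1],
    [0,0,0,0,0,0,1],
    [0,0,0,0,0,0,1],
    [0,0,0,0,0,0,1],
    [0,0,0,0,0,0,1],
  ],
)

```text
clock: 16.7
position: [0.5025, -0.0996, 0.046]
ee_rot: [-0.0, 1.0, 0.001, -0.001]
contact_force: [-3.5, -0.7, 2.2]
width: -0.0
gripper_force: 1.5
```

>>> servo_tool(
  increments=[
    [0.1,0,0,0,0,0,1],
    [0,-0.15,0,0,0,0,1],
    [0,-0.15,0,0,0,0,1],
    [0,-0.1,0,0,0,0,1],
    [0,0,0,0,0,0,1],
  ],
)

```text
clock: 17.2
position: [0.5025, -0.0958, 0.046]
ee_rot: [0.0, 1.0, 0.001, -0.002]
contact_force: [-5.1, -2.2, 4.3]
width: -0.0002
gripper_force: 2.8
```

>>> servo_tool(
  increments=[
    [0.1,0,0,0,0,0,1],
    [0,-0.15,0,0,0,0,1],
    [0,-0.15,0,0,0,0,1],
    [0,-0.1,0,0,0,0,1],
    [0,0,0,0,0,0,1],
  ],
)

```text
clock: 17.7
position: [0.5025, -0.0907, 0.0459]
ee_rot: [-0.001, 1.0, 0.001, -0.003]
contact_force: [-6.5, 0.7, 6.4]
width: -0.0
gripper_force: 3.5
```

```bash
cat > ang.py <<'E'
from h import *
s=manip.get_state(); print(s["clock"],np.round(s["position"],4),np.round(s["contact_force"],1))
im=shot("wrist","ang%d"%(s["clock"]*100))
for n in("dial_top","dial_pointer","green_mark","standby_top"):
    for t in finder.tip_of(n,"wrist")[:1]:
        w=onz("wrist",t["at"],.06); d=w[:2]-[.535,-.0948]
        print(n,np.round(t["at"],1),round(t["p"],2),np.round(w,4),"stop-angle deg",90-np.degrees(np.arctan2(d[1],d[0]))-2,"r",np.hypot(*d))
E
python3 ang.py
```

```text
17.7 [ 0.5025 -0.0907  0.0459] [-6.5  0.7  6.4]
dial_top [288.7 216.8] 0.86 [ 0.5384 -0.0944  0.06  ] stop-angle deg 80.38469213040176 r 0.0033837644491557513
dial_pointer [283.6 158.2] 0.66 [ 0.5614 -0.0922  0.06  ] stop-angle deg 82.42913209819034 r 0.026495749247013124
green_mark [339.5 134.5] 0.56 [ 0.5706 -0.1129  0.06  ] stop-angle deg 114.97777993665127 r 0.039955502740446944
standby_top [155.8  66.9] 0.93 [ 0.5978 -0.0439  0.06  ] stop-angle deg 48.98731186645084 r 0.08084738709869384
```

The dial has turned one click, to about 87°. I retreat, reset the stroke and push one more.

>>> servo_tool(
  increments=[
    [-0.6,0,0,0,0,0,1],
    [0,0.5,0,0,0,0,1],
    [0,0.5,0,0,0,0,1],
    [0,0,0,0,0,0,1],
    [0,0,0,0,0,0,1],
  ],
)

```text
clock: 18.45
position: [0.4997, -0.1022, 0.0461]
ee_rot: [0.0, 1.0, 0.001, 0.0]
contact_force: [0.6, 0.3, 0.1]
width: -0.0001
gripper_force: 0.0
```

>>> servo_tool(
  increments=[
    [0.3,0,0,0,0,0,1],
    [0.3,0,0,0,0,0,1],
    [0,0,0,0,0,0,1],
    [0,0,0,0,0,0,1],
    [0,0,0,0,0,0,1],
  ],
)

```text
clock: 18.95
position: [0.5025, -0.1012, 0.0458]
ee_rot: [-0.0, 1.0, 0.001, -0.003]
contact_force: [-5.6, 0.2, 5.4]
width: -0.0004
gripper_force: 2.9
```

```bash
python3 ang.py
```

```text
18.95 [ 0.5025 -0.1012  0.0458] [-5.6  0.2  5.4]
dial_top [260. 216.] 0.79 [ 0.5387 -0.0936  0.06  ] stop-angle deg 70.2906487574652 r 0.003889711747546926
dial_pointer [267.9 159.7] 0.89 [ 0.5608 -0.0968  0.06  ] stop-angle deg 92.50495518161479 r 0.02592097124436058
green_mark [312.9 136.7] 0.58 [ 0.5696 -0.1134  0.06  ] stop-angle deg 116.28631088215793 r 0.03928762630520998
standby_top [129.8  72.8] 0.62 [ 0.5967 -0.0432  0.06  ] stop-angle deg 48.10917357508206 r 0.0804278711830921
```

>>> servo_tool(
  increments=[
    [0,-0.15,0,0,0,0,1],
    [0,-0.15,0,0,0,0,1],
    [0,-0.15,0,0,0,0,1],
    [0,-0.15,0,0,0,0,1],
    [0,0,0,0,0,0,1],
  ],
)

```text
clock: 19.7
position: [0.5025, -0.095, 0.0458]
ee_rot: [-0.0, 1.0, 0.001, -0.003]
contact_force: [-5.1, -0.2, 4.2]
width: 0.0
gripper_force: 2.9
```

```bash
python3 ang.py
```

```text
19.7 [ 0.5025 -0.095   0.0458] [-5.1 -0.2  4.2]
dial_top [276.7 217.4] 0.61 [ 0.5381 -0.0939  0.06  ] stop-angle deg 72.46460454941679 r 0.0032258683730336767
dial_pointer [301.  163.6] 0.87 [ 0.5594 -0.103   0.06  ] stop-angle deg 106.56141218613476 r 0.025708500176375847
green_mark [329.5 134.9] 0.85 [ 0.5704 -0.1134  0.06  ] stop-angle deg 115.73577348684876 r 0.039941008824651125
standby_top [144.7  66.9] 0.69 [ 0.5983 -0.0435  0.06  ] stop-angle deg 48.974852004948 r 0.0814175457247803
```

>>> servo_tool(
  increments=[
    [0,-0.15,0,0,0,0,1],
    [0,-0.15,0,0,0,0,1],
    [0,-0.15,0,0,0,0,1],
    [0,-0.05,0,0,0,0,1],
    [0,0,0,0,0,0,1],
  ],
)

```text
clock: 20.45
position: [0.5024, -0.0896, 0.0458]
ee_rot: [-0.001, 1.0, 0.001, -0.003]
contact_force: [-5.8, 1.0, 3.9]
width: 0.0002
gripper_force: 2.7
```

```bash
python3 ang.py
```

```text
20.45 [ 0.5024 -0.0896  0.0458] [-5.8  1.   3.9]
dial_top [291.3 214.9] 0.75 [ 0.5392 -0.0943  0.06  ] stop-angle deg 80.60926443244091 r 0.004201964663343794
dial_pointer [328.3 165.5] 0.71 [ 0.5588 -0.108   0.06  ] stop-angle deg 116.93606950486712 r 0.027180729992977288
green_mark [344.4 136.6] 0.71 [ 0.5699 -0.1137  0.06  ] stop-angle deg 116.43884105945001 r 0.03966672398682913
standby_top [155.6  67.6] 0.62 [ 0.5975 -0.0428  0.06  ] stop-angle deg 48.225603622318495 r 0.0813011120132155
```

>>> servo_tool(
  increments=[
    [-0.5,0,0,0,0,0,1],
    [-1,0,0,0,0,0,1],
    [-1,0,0,0,0,0,1],
    [-1,0,-2,0,0,0,1],
    [0,0,-3,0,0,0,1],
  ],
)

```text
clock: 21.2
position: [0.4662, -0.0899, 0.0949]
ee_rot: [-0.001, 1.0, 0.001, -0.003]
contact_force: [0.2, -0.5, -0.6]
width: 0.0001
gripper_force: 0.0
```

>>> servo_tool(
  increments=[
    [0,0,-2,0,0,0,1],
    [0,0,0,0,0,0,1],
    [0,0,0,0,0,0,1],
    [0,0,0,0,0,0,1],
    [0,0,0,0,0,0,1],
  ],
)

```text
clock: 21.7
position: [0.4692, -0.0905, 0.115]
ee_rot: [-0.0, 1.0, 0.001, -0.001]
contact_force: [0.0, 0.2, 0.3]
width: -0.0001
gripper_force: 0.0
```

```bash
python3 ang.py; python3 -c "
import cv2,glob,os;f=max(glob.glob('pics/ang*'),key=os.path.getmtime);i=cv2.imread(f);cv2.imwrite('pics/c3.png',cv2.resize(i[0:210,150:430],None,fx=2.5,fy=2.5))"
```

```text
21.7 [ 0.4692 -0.0905  0.115 ] [0.  0.2 0.3]
dial_top [286.5 122.4] 0.95 [ 0.539  -0.0946  0.06  ] stop-angle deg 85.165894929613 r 0.003981641245312909
dial_pointer [309.7  87.8] 0.64 [ 0.5596 -0.1079  0.06  ] stop-angle deg 115.98959873051992 r 0.02783477332614158
green_mark [318.9  67. ] 0.93 [ 0.5722 -0.1132  0.06  ] stop-angle deg 114.24938697737326 r 0.04150562710555491
standby_top [202.5  23.2] 0.65 [ 0.6006 -0.0456  0.06  ] stop-angle deg 51.143371170237636 r 0.08196727673193423
```

View pics/c3.png

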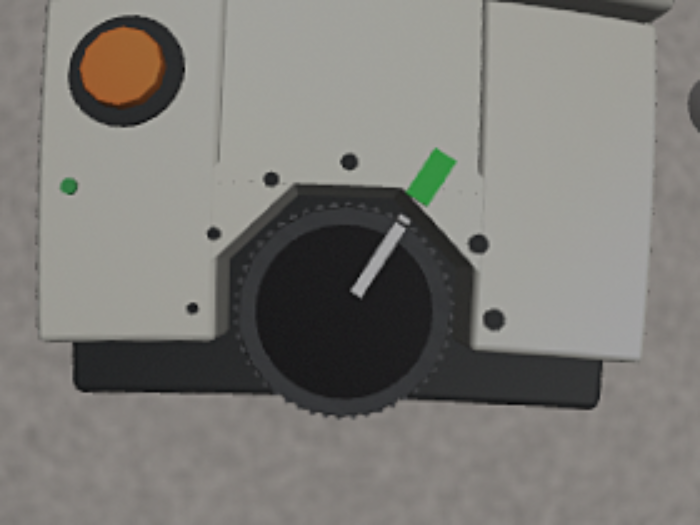

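The pointer line, from (358,295) to (405,218), is aimed at the green bar at (431,178). The button at (122,65) is up again, and the arm is clear of the lamp.

```bash
python3 -c "
from rig import manip; print(manip.sign_off())"
```

```text
the job is handed in; nothing more can be done
None
```

I pressed the standby button fully in and it came back up, then turned the dial two clicks so its pointer rests at the green mark; nothing else appears to have been touched, and the job is handed in, though sign-off returned no verdict.

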